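# Put the long bone away and shut the specimen drawer

## Task

Take the loose long bone out of the white finds tray and lay it gently in the open drawer of the little specimen cabinet, without dropping it. Then push the drawer fully home, past its catch until it seats, without slamming it. Leave the skull, the jar and the brush where they are.

Things in the scene. Friction and masses are not known exactly. Their poses are not given: they have to be found in the camera images.
- cabinet: Plywood cabinet, fixed, 270 deep (x) x 220 wide (y) x 198 high: drawer at the bottom, open pigeonhole above (z 96 to 180), grey top. Origin: centre of its underside. Front looks along its -x; front face at x = -135. The top juts out to x = -170, its underside at z = 180, so an upright tool cannot follow the drawer home (35 to 45 degrees of tilt can). A tray fixed on top: rim at z = 220.
- drawer (a joint): How far the drawer is out, in m: 0 = fully home (front flush with the cabinet's), at most 0.20. Slides along the cabinet's x with 1.5 N of friction. A sprung catch resists with up to 9 N more from 13 to 6 mm out; from 6 mm on it pulls the drawer in and holds it. A drawer stopped before the catch stays ajar.
- drawer_floor (a point): Centre of the drawer's inner floor, 18 mm above the table; moves with the drawer; axes as the cabinet's. Inner floor 228 (x) x 178 (y); side and back walls 6 thick, 44 high above the floor; front wall's inner face at x = -114, its top 66 above the floor (52 in the middle 70 mm, a finger notch). Only the part out beyond the cabinet's jutting top is free from above.
- drawer_front (a point): Middle of the drawer front's outer face, 47 mm above the table; a flat pale wooden panel 196 wide, its lower edge 12 and upper edge 84 above the table (70 in the middle 70 mm, the finger notch). Push here, along the cabinet's +x. Axes as the cabinet's.
- bone: Bone-coloured long bone with two knobs at each end, lying flat: 108 long (its x axis) x 40 wide over the knobs (y) x 22 high. Shaft a round bar 16 thick, axis 11 above the origin, free between the knobs for 64 mm. Origin: centre of its underside. 50 to 100 g.
- tray: Shallow white finds tray, fixed, 220 (x) x 160 (y) x 20 high, walls and floor 6 thick, holding the long bone only. Origin: centre of its underside, on the table.
- skull: Bystander: loose small animal skull, a round braincase with a snout along its +x, 113 long, 74 wide, 70 high. Origin: on its underside, below the middle of the skull.
- jar: Bystander: small clear jar with a white cap, 52 across, 75 high, standing. Origin: centre of its underside.
- brush: Bystander: hand brush lying flat on the table, about 200 long, its handle along its own -x. Origin: centre of its underside.
Mind the look-alikes: they are no part of the job. Leave any black or turquoise look-alike of the bone alone.

How it is judged (in metres and radians):
On the way, in this order (a step that is already met when the one before it is completed fails the run):
1. the bone lies in the drawer, let go, while the drawer is still open (x of bone in the frame of drawer_floor between -0.12 and 0.12 m and y of bone in the frame of drawer_floor between -0.095 and 0.095 m and z of bone in the frame of drawer_floor between -0.006 and 0.035 m and linear speed of bone below 0.03 m/s and contact force between the fingers and bone below 0.1 N and value of joint drawer above 0.03 m), for 0.2 s.
2. the drawer is pushed home past its catch with the bone in it (value of joint drawer below 0.004 m and x of bone in the frame of drawer_floor between -0.12 and 0.12 m and y of bone in the frame of drawer_floor between -0.095 and 0.095 m and z of bone in the frame of drawer_floor between -0.006 and 0.035 m), for 0.2 s.
At the end, for the whole second after the job is handed in: The drawer is home (within 4 mm of fully shut) and still; the bone lies in it, its origin within the drawer's inner floor and less than 35 mm above it, at rest and let go (all of step 2 and linear speed of bone below 0.03 m/s and contact force between the fingers and bone below 0.1 N and velocity of joint drawer between -0.02 and 0.02 m/s); the robot touches nothing.
It fails at once if a bystander (skull, jar, brush) is moved more than 30 mm (distance of any of skull, jar, brush from where it was at the start of the episode above 0.03 m).
It fails at once if the jar is tipped over (angle between jar's own z axis and vertical above 0.5 rad).
It fails at once if the bone is dropped from more than about 4 cm, or thrown (linear speed of bone above 0.9 m/s and contact force between the fingers and bone below 0.1 N).
It fails at once if the drawer is slammed (faster than 0.6 m/s) (velocity of joint drawer below -0.6 m/s).
It also fails if it takes over 53 s, if anything falls off the work surface, if the arm or the gripper's body presses on something with over 40 N, if the wrist force passes 120 N, or if a joint passes its speed limit or range.

## Robot

A 6-joint arm with a two-finger parallel gripper is mounted at the origin on the work surface. World frame = base frame: x ahead of the robot, y to its left, z up, the work surface at z = 0. Lengths are in mm, angles in rad, forces in N, time in s.
With the tool pointing down it reaches from about 300 to 775 mm from the base axis. Payload 14.6 kg.
Tool frame: the origin (TCP) lies between the finger pads; the fingertips stand manip.nose_length ahead of it and the grasp point (between the pads) lies 11 mm behind it (manip.nose_length is the distance from the TCP to the fingertips, in mm); z points along the fingers, y is the line along which they close (so a half turn about z gives the same grasp; the last joint's range is limited). The gripper opens to 94 mm and grips with 3 to 60 N. Pads are 16 mm wide; open, the fingers measure 119 mm over their backs; the gripper's body (75 mm by 177 mm) begins 78 mm behind the grasp point.
Start: joints at [-1.218, 0.3, 1.521, -0, 1.321, -0.067], TCP at [224.16, -502.237, 213.446] pointing down, gripper open.
Joint ranges: [-3.03, 3.03], [-0.79, 2.21], [0.23, 2.52], [-1.04, 4.18], [0, 3.07], [-2.55, 2.55]. Speed limits (rad/s): [2.22, 2.22, 2.57, 3.14, 3.14, 3.14].

## Interface

Orientations are given as [roll, pitch, yaw] about the fixed x, y, z axes, in that order (R = Rz(yaw) Ry(pitch) Rx(roll)).
In Python, from cell import manip, cams, job gives the robot as it stands.
- The arm moves only by the tool jog_arm, never from a script. Its argument "commands" is a list of rows, each an object of numbers: "dx", "dy", "dz": the shift along the tool's x, y, z each as a share of 40 mm, from -1 to 1; "ax", "ay", "az": the turn, a rotation vector about the tool's x, y, z each as a share of 10 degrees, from -1 to 1; "gripper": the closure, from 0 (fully open) to 1 (shut). A call has 1 to 10 rows; each row shifts and turns the commanded pose from where the row before left it, along the tool's axes as they then stand; what a row does not reach is not made up. A row lasts 1/8 s, in which the tool goes at most 62.5 mm and 10.7 degrees, less where a joint would pass 70% of its speed; a pose out of reach is approached as far as the arm can. A call with a number of a shift or a turn outside -1 to 1 is refused whole. A call with a gripper value outside its range is refused whole. The fingers move at their own pace and stop on an object; "squeeze" is the grip in N (left out, the last holds). Time passes only in rows, so rows that do not move let the fingers close. It gives the time, the measured TCP pose, the force, the opening and the grip force at its end, in the units of the state.
- manip.read_state(): the state, without advancing time (a new reading comes with each control period).
- cams.camera(name): name is "side" or "top"; returns a dict with "image" (420x560x3 uint8, red, green, blue), "fx", "fy", "cx", "cy" (pixels), "world_to_cam" (4x4, takes a point from world to camera coordinates). Camera axes: x right, y down, z forward; pixel columns grow to the right and rows downward; lengths in mm; the calibration is good to about 2 mm. A picture is of the moment at which its call begins. There is no depth.
- job.sign_off(): hands the job in; it is judged then, once.
The state is a dict: "clock": time; "joints": joint angles; "qd": joint speeds; "effort": joint torques, N m; "eef_pos": TCP position; "eef_rot": TCP orientation; "wrist_force": force on the tool from outside, world axes, zero at the start; "moment": the same for the moment, N m; "finger_gap": finger opening in mm; "finger_force": force on a finger pad.
Only numpy, scipy, OpenCV 4.12 (cv2) and the standard library are available. Lean on these libraries where they do the work, as an engineer would, in place of code of your own. Each camera call takes 0.05 s, during which the arm holds its last target. There are 200 camera calls.

## Working session

There is one attempt and no reset: what is moved stays moved. The work goes in short steps, Python scripts to look and compute and a tool call to move; the robot and the scene stay as the last step left them, time stands still between calls to the robot, and variables do not carry over. Pictures are saved under pics/ and viewed, at most 10 in all, crops included, and the job is handed in when it is done.

Besides the shell and the picture viewer there is one more tool, called after "Call:" as name([rows], argument=value, ...), one row to a line, values as JSON. jog_arm: Moves the arm, as the interface text tells. Shift numbers are shares of 40 mm and turn numbers shares of 10 degrees, none past 1 either way. Its arguments: {"type":"object","properties":{"commands":{"type":"array"},"squeeze":{"type":"number"}},"required":["commands"]}

```bash
mkdir -p pics; ls; python3 - <<'E'
from cell import manip,cams,job
import cv2,pickle
d={}
for n in("side","top"):
    c=cams.camera(n);d[n]=c;cv2.imwrite(f"pics/{n}0.png",c["image"][:,:,::-1])
    print(n,c["fx"],c["fy"],c["cx"],c["cy"],c["world_to_cam"].round(3).tolist())
pickle.dump(d,open("c0.pkl","wb"))
print(manip.nose_length,manip.read_state())
E
```

```text
pics
side 395.8134574652174 395.8134574652174 283.767723352477 213.42187560154102 [[0.78, 0.626, -0.0, -427.929], [0.594, -0.739, -0.317, -319.415], [-0.199, 0.247, -0.948, 1398.699], [0.0, 0.0, 0.0, 1.0]]
top 409.8747400431803 409.8747400431803 285.8174168771724 207.0744126599906 [[0.01, -1.0, -0.001, -31.036], [-0.985, -0.009, -0.17, 562.347], [0.17, 0.002, -0.985, 1186.317], [0.0, 0.0, 0.0, 1.0]]
8.0 {'clock': 0.1, 'joints': array([-1.21757834e+00,  3.00374933e-01,  1.52150696e+00,  2.64975784e-05,
        1.32070675e+00, -6.65798486e-02]), 'qd': array([ 0.00020717, -0.00183827, -0.00139228, -0.00039014, -0.00115709,
        0.00181528]), 'effort': array([-4.18286054e-04, -5.32650733e+01, -3.53285694e+01,  7.08905957e-02,
        2.34738778e-02, -6.66211849e-05]), 'eef_pos': array([ 224.10271967, -502.02766072,  212.97043442]), 'eef_rot': array([-3.14060058e+00, -9.18734418e-05,  4.19791218e-01]), 'wrist_force': array([-0.31039833,  0.18293051,  0.37597948]), 'moment': array([0.02160645, 0.02234619, 0.0276431 ]), 'finger_force': 0.0, 'finger_gap': 93.88956905076512}
```

View pics/side0.png

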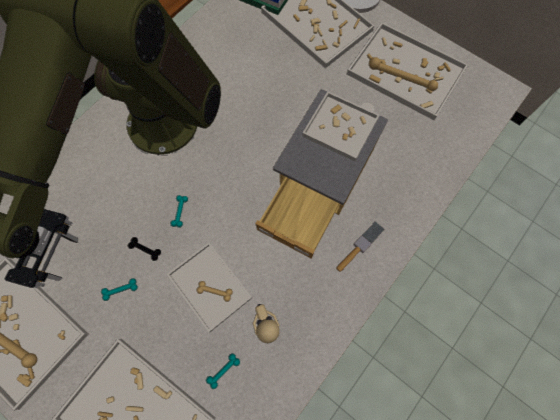

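View pics/top0.png

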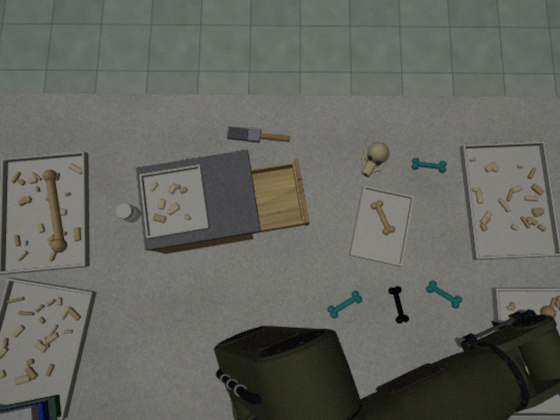

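The loose bone is at side (214,292) and top (384,217), alone in the small white tray. The turquoise ones (top 430,165; 345,304; 444,294) and the black one (398,304) lie on the table. The large bones (top 55,210; 550,310) lie in trays full of fragments. The skull is at top (375,156), the jar at (124,211), the brush at (258,135), and the drawer front runs along (298,162)–(308,222). Next I'll confirm with an enlarged crop.

```bash
python3 - <<'E'
import pickle,cv2,numpy as np
d=pickle.load(open("c0.pkl","rb"))
t=d["top"]["image"][120:280,235:435];s=d["side"]["image"][180:340,150:350]
im=np.vstack([cv2.resize(t,None,fx=4,fy=4,interpolation=2)])
cv2.imwrite("pics/cropt.png",im[:600,:,::-1])
cv2.imwrite("pics/crops.png",cv2.resize(s,None,fx=4,fy=4,interpolation=2)[:600,:,::-1])
E
cat > h.py <<'E'
import numpy as np,pickle
D=pickle.load(open("c0.pkl","rb"))
def px2w(n,u,v,z):
    c=D[n];R=c["world_to_cam"][:3,:3];t=c["world_to_cam"][:3,3]
    o=-R.T@t;r=R.T@np.array([(u-c["cx"])/c["fx"],(v-c["cy"])/c["fy"],1])
    return o+r*(z-o[2])/r[2]
def w2px(n,p):
    c=D[n];q=c["world_to_cam"][:3,:3]@np.array(p)+c["world_to_cam"][:3,3]
    return q[0]/q[2]*c["fx"]+c["cx"],q[1]/q[2]*c["fy"]+c["cy"]
E
```

```text
(no output)
```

View pics/cropt.png

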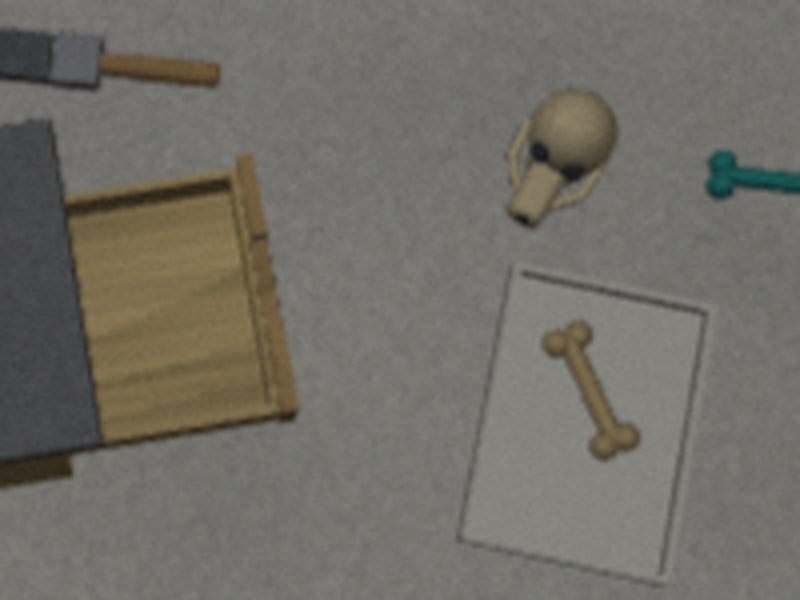

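View pics/crops.png

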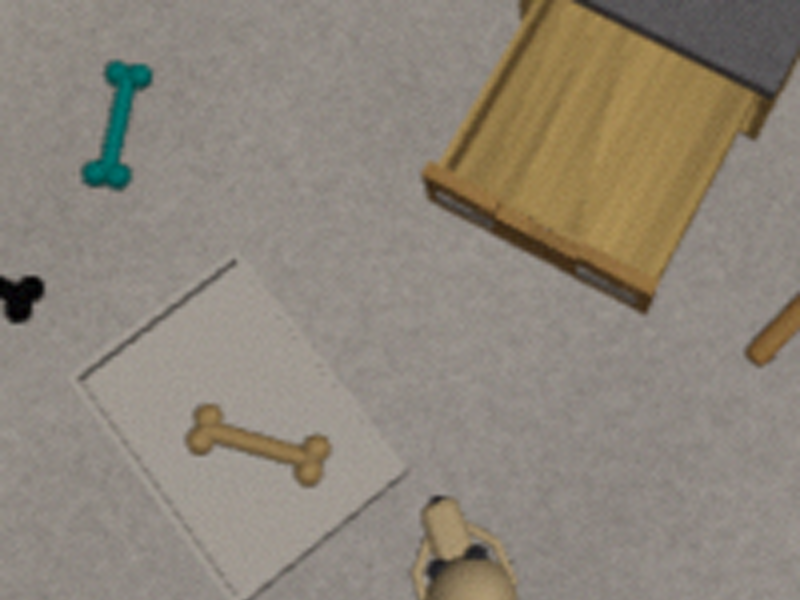

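The crop confirms it: the bone-coloured loose bone, alone in the white tray, with its ends at crop (567,338) and (614,441). The drawer front's outer top edge runs (252,155)–(297,408).

```bash
python3 - <<'E'
from h import *
T=lambda u,v,z:px2w("top",235+u/4,120+v/4,z).round(1)
S=lambda u,v,z:px2w("side",150+u/4,180+v/4,z).round(1)
print("bone T",T(567,338,17),T(614,441,17)," S",S(204,429,17),S(314,461,17))
print("tray corners T",T(512,265,20),T(708,308,20),T(662,583,20),T(459,540,20))
print("front top outer T",T(252,155,84),T(297,408,84),"S",S(425,182,84),S(645,308,84))
print("cab roof edge T",T(50,120,198),T(102,443,198),"S",S(575,0,198),S(772,97,198))
print("floor inner front corners T",T(235,180,62),T(268,405,18))
print("skull",T(575,130,40),T(525,215,20),"brush end",T(218,74,8),"jar",px2w("top",124,211,75).round(1))
E
```

```text
bone T [ 578.7 -306.5   17. ] [ 499.1 -340.2   17. ]  S [ 500.3 -340.    17. ] [ 581.  -305.8   17. ]
tray corners T [ 635.4 -264.8   20. ] [ 602.8 -415.6   20. ] [ 391.8 -372.    20. ] [ 422.4 -220.    20. ]
front top outer T [703.1 -60.6  84. ] [513.1 -94.2  84. ] S [521.6 -98.3  84. ] [709.4 -71.2  84. ]
cab roof edge T [692.5  79.2 198. ] [473.4  39.6 198. ] S [545.9  48.7 198. ] [696.7  76.7 198. ]
floor inner front corners T [689.8 -48.4  62. ] [524.1 -75.6  18. ]
skull [ 738.6 -312.2   40. ] [ 675.5 -275.8   20. ] brush end [792.5 -35.1   8. ] jar [541.7 450.1  75. ]
```

Call:
jog_arm([
  {"dx":0.9,"dy":-0.087,"gripper":0.35},
  {"dx":0.9,"dy":-0.087,"gripper":0.35},
  {"dx":0.9,"dy":-0.087,"gripper":0.35},
  {"dx":0.9,"dy":-0.087,"gripper":0.35},
  {"dx":0.9,"dy":-0.087,"gripper":0.35},
  {"dx":0.9,"dy":-0.087,"gripper":0.35},
  {"dx":0.9,"dy":-0.087,"gripper":0.35},
  {"dx":0.9,"dy":-0.087,"gripper":0.35},
  {"dx":0.9,"dy":-0.087,"az":0.1,"gripper":0.35},
  {"gripper":0.35},
])

```text
schema error: expected keys dx, dy, dz, ax, ay, az, gripper
```

Call:
jog_arm([
  {"dx":0.9,"dy":-0.087,"dz":0,"ax":0,"ay":0,"az":0,"gripper":0.35},
  {"dx":0.9,"dy":-0.087,"dz":0,"ax":0,"ay":0,"az":0,"gripper":0.35},
  {"dx":0.9,"dy":-0.087,"dz":0,"ax":0,"ay":0,"az":0,"gripper":0.35},
  {"dx":0.9,"dy":-0.087,"dz":0,"ax":0,"ay":0,"az":0,"gripper":0.35},
  {"dx":0.9,"dy":-0.087,"dz":0,"ax":0,"ay":0,"az":0,"gripper":0.35},
  {"dx":0.9,"dy":-0.087,"dz":0,"ax":0,"ay":0,"az":0,"gripper":0.35},
  {"dx":0.9,"dy":-0.087,"dz":0,"ax":0,"ay":0,"az":0,"gripper":0.35},
  {"dx":0.9,"dy":-0.087,"dz":0,"ax":0,"ay":0,"az":0,"gripper":0.35},
  {"dx":0.9,"dy":-0.087,"dz":0,"ax":0,"ay":0,"az":0.1,"gripper":0.35},
  {"dx":0,"dy":0,"dz":0,"ax":0,"ay":0,"az":0,"gripper":0.35},
])

```text
clock: 1.35
eef_pos: [508.5, -340.2, 212.7]
eef_rot: [-3.141, 0.0, 0.405]
wrist_force: [-0.3, -0.6, 1.2]
finger_gap: 61.0
finger_force: 0.0
```

Call:
jog_arm([
  {"dx":0.89,"dy":-0.09,"dz":0,"ax":0,"ay":0,"az":0,"gripper":0.35},
  {"dx":0,"dy":0,"dz":0.9,"ax":0,"ay":0,"az":0,"gripper":0.35},
  {"dx":0,"dy":0,"dz":0.9,"ax":0,"ay":0,"az":0,"gripper":0.35},
  {"dx":0,"dy":0,"dz":0.9,"ax":0,"ay":0,"az":0,"gripper":0.35},
  {"dx":0,"dy":0,"dz":0.9,"ax":0,"ay":0,"az":0,"gripper":0.35},
  {"dx":0,"dy":0,"dz":0,"ax":0,"ay":0,"az":0,"gripper":0.35},
  {"dx":0,"dy":0,"dz":0,"ax":0,"ay":0,"az":0,"gripper":0.35},
])

```text
clock: 2.22
eef_pos: [538.8, -325.1, 71.1]
eef_rot: [3.14, -0.001, 0.402]
wrist_force: [-0.1, -0.2, -0.6]
finger_gap: 60.8
finger_force: 0.0
```

Call:
jog_arm([
  {"dx":0.04,"dy":-0.04,"dz":0.6,"ax":0,"ay":0,"az":0,"gripper":0.35},
  {"dx":0,"dy":0,"dz":0.4,"ax":0,"ay":0,"az":0,"gripper":0.35},
  {"dx":0,"dy":0,"dz":0.3,"ax":0,"ay":0,"az":0,"gripper":0.35},
  {"dx":0,"dy":0,"dz":0,"ax":0,"ay":0,"az":0,"gripper":0.35},
  {"dx":0,"dy":0,"dz":0,"ax":0,"ay":0,"az":0,"gripper":0.35},
])

```text
clock: 2.85
eef_pos: [539.8, -322.5, 18.2]
eef_rot: [3.141, -0.001, 0.402]
wrist_force: [0.2, 0.1, 0.6]
finger_gap: 61.1
finger_force: 0.0
```

Call:
jog_arm([
  {"dx":0,"dy":0,"dz":0,"ax":0,"ay":0,"az":0,"gripper":0.6},
  {"dx":0,"dy":0,"dz":0,"ax":0,"ay":0,"az":0,"gripper":0.8},
  {"dx":0,"dy":0,"dz":0,"ax":0,"ay":0,"az":0,"gripper":1},
  {"dx":0,"dy":0,"dz":0,"ax":0,"ay":0,"az":0,"gripper":1},
  {"dx":0,"dy":0,"dz":0,"ax":0,"ay":0,"az":0,"gripper":1},
  {"dx":0,"dy":0,"dz":0,"ax":0,"ay":0,"az":0,"gripper":1},
], squeeze=15)

```text
clock: 3.6
eef_pos: [539.5, -322.2, 17.5]
eef_rot: [3.142, -0.0, 0.402]
wrist_force: [-0.2, -1.1, 0.7]
finger_gap: 15.5
finger_force: 15.0
```

Call:
jog_arm([
  {"dx":0,"dy":0,"dz":-0.4,"ax":0,"ay":0,"az":0,"gripper":1},
  {"dx":0,"dy":0,"dz":-0.8,"ax":0,"ay":0,"az":0,"gripper":1},
  {"dx":0,"dy":0,"dz":-0.8,"ax":0,"ay":0,"az":0,"gripper":1},
  {"dx":0,"dy":0,"dz":-0.8,"ax":0,"ay":0,"az":0,"gripper":1},
  {"dx":0,"dy":0,"dz":-0.8,"ax":0,"ay":0,"az":-0.5,"gripper":1},
  {"dx":0,"dy":0,"dz":0,"ax":0,"ay":0,"az":-0.8,"gripper":1},
  {"dx":0,"dy":0,"dz":0,"ax":0,"ay":0,"az":-0.8,"gripper":1},
  {"dx":0,"dy":0,"dz":0,"ax":0,"ay":0,"az":-0.8,"gripper":1},
  {"dx":0,"dy":0,"dz":0,"ax":0,"ay":0,"az":-0.8,"gripper":1},
  {"dx":0,"dy":0,"dz":0,"ax":0,"ay":0,"az":-0.8,"gripper":1},
])

```text
clock: 4.85
eef_pos: [539.4, -322.2, 162.6]
eef_rot: [3.141, 0.0, 1.192]
wrist_force: [-0.3, 0.3, -0.2]
finger_gap: 15.3
finger_force: 15.0
```

Call:
jog_arm([
  {"dx":0,"dy":0,"dz":0,"ax":0,"ay":0,"az":-0.8,"gripper":1},
  {"dx":0,"dy":0,"dz":0,"ax":0,"ay":0,"az":-0.8,"gripper":1},
  {"dx":0,"dy":0,"dz":0,"ax":0,"ay":0,"az":-0.8,"gripper":1},
  {"dx":0,"dy":0,"dz":0,"ax":0,"ay":0,"az":-0.8,"gripper":1},
  {"dx":0,"dy":0,"dz":0,"ax":0,"ay":0,"az":0,"gripper":1},
  {"dx":0,"dy":0,"dz":0,"ax":0,"ay":0,"az":0,"gripper":1},
])

```text
clock: 5.6
eef_pos: [539.5, -322.2, 162.0]
eef_rot: [3.141, 0.0, 1.743]
wrist_force: [-0.5, -1.3, -1.9]
finger_gap: 15.1
finger_force: 15.0
```

Call:
jog_arm([
  {"dx":0.4,"dy":0.15,"dz":0,"ax":0,"ay":0,"az":0,"gripper":1},
  {"dx":0.8,"dy":0.3,"dz":0,"ax":0,"ay":0,"az":0,"gripper":1},
  {"dx":0.8,"dy":0.3,"dz":0,"ax":0,"ay":0,"az":0,"gripper":1},
  {"dx":0.8,"dy":0.3,"dz":0,"ax":0,"ay":0,"az":0,"gripper":1},
  {"dx":0.8,"dy":0.3,"dz":0,"ax":0,"ay":0,"az":0,"gripper":1},
  {"dx":0.8,"dy":0.3,"dz":0,"ax":0,"ay":0,"az":0,"gripper":1},
  {"dx":0.8,"dy":0.3,"dz":0,"ax":0,"ay":0,"az":0,"gripper":1},
  {"dx":0.8,"dy":0.3,"dz":0,"ax":0,"ay":0,"az":0,"gripper":1},
  {"dx":0.8,"dy":0.3,"dz":0,"ax":0,"ay":0,"az":0,"gripper":1},
  {"dx":0.7,"dy":0.24,"dz":0,"ax":0,"ay":0,"az":0,"gripper":1},
])

```text
clock: 6.85
eef_pos: [596.8, -5.0, 161.6]
eef_rot: [3.142, -0.0, 1.746]
wrist_force: [0.4, -0.3, -0.4]
finger_gap: 15.1
finger_force: 15.0
```

Call:
jog_arm([
  {"dx":0,"dy":0,"dz":0,"ax":0,"ay":0,"az":0,"gripper":1},
  {"dx":0,"dy":0,"dz":0,"ax":0,"ay":0,"az":0,"gripper":1},
])

```text
clock: 7.1
eef_pos: [596.7, -7.3, 161.5]
eef_rot: [-3.141, 0.0, 1.746]
wrist_force: [0.1, -0.7, -0.4]
finger_gap: 15.1
finger_force: 15.0
```

```bash
python3 - <<'E'
from cell import cams
import cv2,numpy as np
a=cams.camera("side")["image"][150:270,230:380]
b=cams.camera("top")["image"][120:270,200:360]
cv2.imwrite("pics/hover.png",np.hstack([cv2.resize(a,(400,320)),cv2.resize(b,(341,320))])[:,:,::-1])
E
```

```text
(no output)
```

View pics/hover.png

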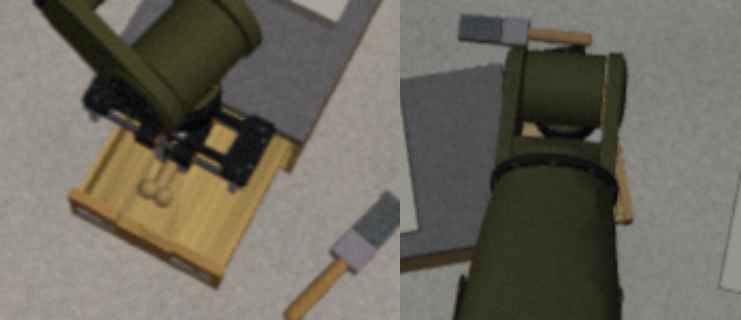

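The bone hangs over the drawer with its front knobs just inside the front (left half, ~(157,190)), and the wrist overhangs the roof edge. I'll check the wrist height before going down.

```bash
python3 - <<'E'
from h import *
for z in(161,250,300,350,400,450):
    u,v=w2px("side",(597,-7,z));a,b=w2px("top",(597,-7,z));print(z,"hover px",round((u-230)*400/150),round((v-150)*320/120),"top half",round(400+(a-200)*341/160),round((b-120)*320/150))
E
```

```text
161 hover px 174 159 top half 569 145
250 hover px 177 130 top half 567 128
300 hover px 179 111 top half 567 118
350 hover px 180 90 top half 566 107
400 hover px 182 67 top half 565 94
450 hover px 184 42 top half 564 80
```

Call:
jog_arm([
  {"dx":0,"dy":0,"dz":0.5,"ax":0,"ay":0,"az":0,"gripper":1},
  {"dx":0,"dy":0,"dz":0.6,"ax":0,"ay":0,"az":0,"gripper":1},
  {"dx":0,"dy":0,"dz":0.6,"ax":0,"ay":0,"az":0,"gripper":1},
  {"dx":0,"dy":0,"dz":0.6,"ax":0,"ay":0,"az":0,"gripper":1},
  {"dx":0,"dy":0,"dz":0.3,"ax":0,"ay":0,"az":0,"gripper":1},
  {"dx":0,"dy":0,"dz":0,"ax":0,"ay":0,"az":0,"gripper":1},
  {"dx":0,"dy":0,"dz":0,"ax":0,"ay":0,"az":0,"gripper":1},
])

```text
clock: 8.07
eef_pos: [597.4, -7.6, 58.4]
eef_rot: [3.14, 0.0, 1.746]
wrist_force: [0.4, 0.1, -1.7]
finger_gap: 15.8
finger_force: 15.0
```

Call:
jog_arm([
  {"dx":0,"dy":0,"dz":0.3,"ax":0,"ay":0,"az":0,"gripper":1},
  {"dx":0,"dy":0,"dz":0.2,"ax":0,"ay":0,"az":0,"gripper":1},
  {"dx":0,"dy":0,"dz":0.1,"ax":0,"ay":0,"az":0,"gripper":1},
  {"dx":0,"dy":0,"dz":0.08,"ax":0,"ay":0,"az":0,"gripper":1},
  {"dx":0,"dy":0,"dz":0,"ax":0,"ay":0,"az":0,"gripper":1},
  {"dx":0,"dy":0,"dz":0,"ax":0,"ay":0,"az":0,"gripper":1},
])

```text
clock: 8.82
eef_pos: [597.1, -7.4, 30.5]
eef_rot: [3.141, 0.0, 1.746]
wrist_force: [0.8, 0.0, -1.5]
finger_gap: 15.8
finger_force: 15.0
```

Call:
jog_arm([
  {"dx":0,"dy":0,"dz":0.03,"ax":0,"ay":0,"az":0,"gripper":1},
  {"dx":0,"dy":0,"dz":0,"ax":0,"ay":0,"az":0,"gripper":1},
])

```text
clock: 9.07
eef_pos: [597.2, -7.4, 29.4]
eef_rot: [3.141, 0.0, 1.746]
wrist_force: [-0.1, -0.3, 0.4]
finger_gap: 15.7
finger_force: 15.0
```

Touching, or within a millimetre of it. Now I'll release gently (knobs 40 wide, opening to about 60) and retreat upward.

Call:
jog_arm([
  {"dx":0,"dy":0,"dz":0,"ax":0,"ay":0,"az":0,"gripper":0.8},
  {"dx":0,"dy":0,"dz":0,"ax":0,"ay":0,"az":0,"gripper":0.6},
  {"dx":0,"dy":0,"dz":0,"ax":0,"ay":0,"az":0,"gripper":0.4},
  {"dx":0,"dy":0,"dz":0,"ax":0,"ay":0,"az":0,"gripper":0.4},
  {"dx":0,"dy":0,"dz":0,"ax":0,"ay":0,"az":0,"gripper":0.4},
  {"dx":0,"dy":0,"dz":-0.4,"ax":0,"ay":0,"az":0,"gripper":0.4},
  {"dx":0,"dy":0,"dz":-0.8,"ax":0,"ay":0,"az":0,"gripper":0.4},
  {"dx":0,"dy":0,"dz":-0.9,"ax":0,"ay":0,"az":0,"gripper":0.4},
  {"dx":0,"dy":0,"dz":-0.9,"ax":0,"ay":0,"az":0,"gripper":0.4},
  {"dx":0,"dy":0,"dz":-0.9,"ax":0,"ay":0,"az":0,"gripper":0.4},
])

```text
clock: 10.32
eef_pos: [596.9, -7.3, 187.6]
eef_rot: [3.14, 0.0, 1.746]
wrist_force: [-0.1, -0.8, -0.6]
finger_gap: 56.7
finger_force: 0.0
```

Call:
jog_arm([
  {"dx":-0.6,"dy":0,"dz":0,"ax":0,"ay":0,"az":0,"gripper":1},
  {"dx":-0.9,"dy":0,"dz":0,"ax":0,"ay":0,"az":0,"gripper":1},
  {"dx":-0.9,"dy":0,"dz":0,"ax":0,"ay":0,"az":0,"gripper":1},
  {"dx":-0.9,"dy":0,"dz":0,"ax":0,"ay":0,"az":0,"gripper":1},
  {"dx":-0.5,"dy":0,"dz":0,"ax":0,"ay":0.4,"az":0,"gripper":1},
  {"dx":0,"dy":0,"dz":0,"ax":0,"ay":0.7,"az":0,"gripper":1},
  {"dx":0,"dy":0,"dz":0,"ax":0,"ay":0.7,"az":0,"gripper":1},
  {"dx":0,"dy":0,"dz":0,"ax":0,"ay":0.7,"az":0,"gripper":1},
  {"dx":0,"dy":0,"dz":0,"ax":0,"ay":0.7,"az":0,"gripper":1},
  {"dx":0,"dy":0,"dz":0,"ax":0,"ay":0.7,"az":0,"gripper":1},
])

```text
clock: 11.58
eef_pos: [623.5, -157.3, 186.7]
eef_rot: [3.139, -0.684, 1.748]
wrist_force: [-0.6, 0.5, 0.3]
finger_gap: 0.7
finger_force: 0.0
```

```bash
python3 - <<'E'
from cell import cams,manip
import cv2,numpy as np
a=cams.camera("side")["image"][140:290,150:350]
b=cams.camera("top")["image"][110:260,200:400]
cv2.imwrite("pics/placed.png",np.hstack([cv2.resize(a,(400,300)),cv2.resize(b,(400,300))])[:,:,::-1])
s=manip.read_state();print(s["joints"].round(3),s["eef_pos"].round(1),s["eef_rot"].round(3))
E
```

```text
[-0.509  0.778  1.008  0.526  1.797 -0.679] [ 623.  -158.3  184.1] [-3.139 -0.684  1.743]
```

View pics/placed.png

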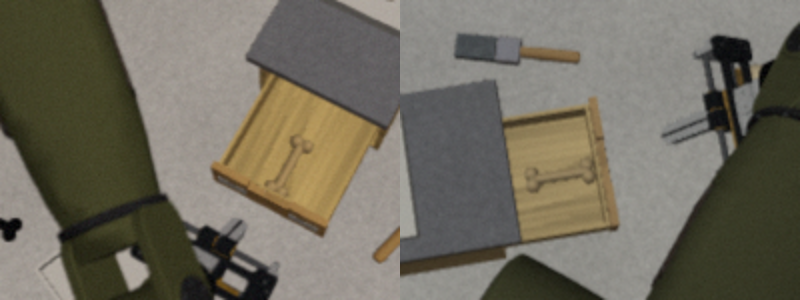

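The bone lies in the drawer at (565,175) in the top half of the picture, and the tool is tilted in front of it. Next I lower to z≈45.

Call:
jog_arm([
  {"dx":-0.4,"dy":0,"dz":0.49,"ax":0,"ay":0,"az":0,"gripper":1},
  {"dx":-0.45,"dy":0,"dz":0.55,"ax":0,"ay":0,"az":0,"gripper":1},
  {"dx":-0.45,"dy":0,"dz":0.55,"ax":0,"ay":0,"az":0,"gripper":1},
  {"dx":-0.45,"dy":0,"dz":0.55,"ax":0,"ay":0,"az":0,"gripper":1},
  {"dx":-0.4,"dy":0,"dz":0.49,"ax":0,"ay":0,"az":0,"gripper":1},
  {"dx":0,"dy":0,"dz":0,"ax":0,"ay":0,"az":0,"gripper":1},
  {"dx":0,"dy":0,"dz":0,"ax":0,"ay":0,"az":0,"gripper":1},
])

```text
clock: 12.55
eef_pos: [624.2, -157.8, 50.5]
eef_rot: [3.14, -0.679, 1.748]
wrist_force: [-0.6, 0.7, 1.0]
finger_gap: 0.2
finger_force: 0.0
```

Call:
jog_arm([
  {"dx":-0.08,"dy":0,"dz":0.1,"ax":0,"ay":0,"az":0,"gripper":1},
  {"dx":0.31,"dy":0,"dz":0.25,"ax":0,"ay":0,"az":0,"gripper":1},
  {"dx":0.31,"dy":0,"dz":0.25,"ax":0,"ay":0,"az":0,"gripper":1},
  {"dx":0.31,"dy":0,"dz":0.25,"ax":0,"ay":0,"az":0,"gripper":1},
  {"dx":0.2,"dy":0,"dz":0.16,"ax":0,"ay":0,"az":0,"gripper":1},
  {"dx":0.2,"dy":0,"dz":0.16,"ax":0,"ay":0,"az":0,"gripper":1},
  {"dx":0.2,"dy":0,"dz":0.16,"ax":0,"ay":0,"az":0,"gripper":1},
  {"dx":0.2,"dy":0,"dz":0.16,"ax":0,"ay":0,"az":0,"gripper":1},
  {"dx":0.2,"dy":0,"dz":0.16,"ax":0,"ay":0,"az":0,"gripper":1},
])

```text
clock: 13.68
eef_pos: [606.3, -59.6, 44.5]
eef_rot: [3.141, -0.68, 1.746]
wrist_force: [0.2, -1.9, 0.3]
finger_gap: 0.8
finger_force: 1.1
```

Call:
jog_arm([
  {"dx":0.23,"dy":0,"dz":0.19,"ax":0,"ay":0,"az":0,"gripper":1},
  {"dx":0.23,"dy":0,"dz":0.19,"ax":0,"ay":0,"az":0,"gripper":1},
  {"dx":0.23,"dy":0,"dz":0.19,"ax":0,"ay":0,"az":0,"gripper":1},
  {"dx":0.23,"dy":0,"dz":0.19,"ax":0,"ay":0,"az":0,"gripper":1},
  {"dx":0.23,"dy":0,"dz":0.19,"ax":0,"ay":0,"az":0,"gripper":1},
  {"dx":0.23,"dy":0,"dz":0.19,"ax":0,"ay":0,"az":0,"gripper":1},
  {"dx":0.23,"dy":0,"dz":0.19,"ax":0,"ay":0,"az":0,"gripper":1},
  {"dx":0.23,"dy":0,"dz":0.19,"ax":0,"ay":0,"az":0,"gripper":1},
  {"dx":0.2,"dy":0,"dz":0.16,"ax":0,"ay":0,"az":0,"gripper":1},
])

```text
clock: 14.8
eef_pos: [587.7, 44.8, 43.5]
eef_rot: [-3.142, -0.681, 1.746]
wrist_force: [0.8, -2.4, 0.9]
finger_gap: 0.1
finger_force: 1.1
```

Call:
jog_arm([
  {"dx":0.1,"dy":0,"dz":0.08,"ax":0,"ay":0,"az":0,"gripper":1},
  {"dx":0.1,"dy":0,"dz":0.08,"ax":0,"ay":0,"az":0,"gripper":1},
  {"dx":0.1,"dy":0,"dz":0.08,"ax":0,"ay":0,"az":0,"gripper":1},
  {"dx":0.1,"dy":0,"dz":0.08,"ax":0,"ay":0,"az":0,"gripper":1},
  {"dx":0.1,"dy":0,"dz":0.08,"ax":0,"ay":0,"az":0,"gripper":1},
])

```text
clock: 15.42
eef_pos: [583.4, 69.4, 43.7]
eef_rot: [-3.142, -0.681, 1.746]
wrist_force: [0.3, -3.4, -0.8]
finger_gap: 0.3
finger_force: 1.9
```

Call:
jog_arm([
  {"dx":0.06,"dy":0,"dz":0.05,"ax":0,"ay":0,"az":0,"gripper":1},
  {"dx":0.06,"dy":0,"dz":0.05,"ax":0,"ay":0,"az":0,"gripper":1},
  {"dx":0.06,"dy":0,"dz":0.05,"ax":0,"ay":0,"az":0,"gripper":1},
])

```text
clock: 15.8
eef_pos: [582.1, 77.2, 43.6]
eef_rot: [3.141, -0.679, 1.746]
wrist_force: [-0.4, -8.9, 1.6]
finger_gap: 0.6
finger_force: 3.9
```

Call:
jog_arm([
  {"dx":0.06,"dy":0,"dz":0.05,"ax":0,"ay":0,"az":0,"gripper":1},
  {"dx":0.06,"dy":0,"dz":0.05,"ax":0,"ay":0,"az":0,"gripper":1},
])

```text
clock: 16.05
eef_pos: [581.1, 83.2, 43.5]
eef_rot: [3.141, -0.678, 1.746]
wrist_force: [-1.9, -27.6, 6.1]
finger_gap: 0.7
finger_force: 13.9
```

Call:
jog_arm([
  {"dx":0,"dy":0,"dz":0,"ax":0,"ay":0,"az":0,"gripper":1},
  {"dx":0,"dy":0,"dz":0,"ax":0,"ay":0,"az":0,"gripper":1},
])

```text
clock: 16.3
eef_pos: [581.1, 82.9, 43.6]
eef_rot: [3.141, -0.678, 1.746]
wrist_force: [-0.3, -17.5, 2.9]
finger_gap: 0.7
finger_force: 8.2
```

17.5 N held with no movement exceeds the catch and friction together (10.5 N), so the drawer is on its stop. Backing off.

Call:
jog_arm([
  {"dx":-0.1,"dy":0,"dz":-0.08,"ax":0,"ay":0,"az":0,"gripper":1},
  {"dx":-0.3,"dy":0,"dz":-0.25,"ax":0,"ay":0,"az":0,"gripper":1},
  {"dx":-0.6,"dy":0,"dz":-0.5,"ax":0,"ay":0,"az":0,"gripper":1},
  {"dx":-0.6,"dy":0,"dz":-0.5,"ax":0,"ay":0,"az":0,"gripper":1},
  {"dx":-0.6,"dy":0,"dz":-0.5,"ax":0,"ay":0,"az":0,"gripper":1},
  {"dx":-0.6,"dy":0,"dz":-0.5,"ax":0,"ay":0,"az":0,"gripper":1},
  {"dx":-0.6,"dy":0,"dz":-0.5,"ax":0,"ay":0,"az":0,"gripper":1},
  {"dx":0,"dy":0,"dz":0,"ax":0,"ay":0,"az":0,"gripper":1},
  {"dx":0,"dy":0,"dz":0,"ax":0,"ay":0,"az":0,"gripper":1},
])

```text
clock: 17.42
eef_pos: [611.3, -89.3, 45.7]
eef_rot: [-3.141, -0.681, 1.746]
wrist_force: [-0.2, -0.2, 0.6]
finger_gap: 0.6
finger_force: 0.0
```

```bash
python3 - <<'E'
from cell import cams
import cv2,numpy as np
a=cams.camera("side")["image"][70:290,180:400]
b=cams.camera("top")["image"][90:310,100:410]
cv2.imwrite("pics/end.png",np.hstack([cv2.resize(a,(340,340)),cv2.resize(b,(450,340))])[:,:,::-1])
E
```

```text
(no output)
```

View pics/end.png

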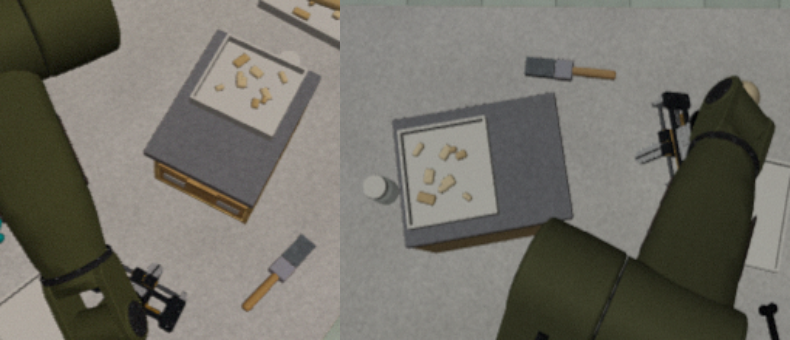

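The picture shows the drawer front flush under the roof at (205,190), and the brush, jar and skull in their places. The arm is clear of everything.

```bash
python3 -c "
from cell import job
print(job.sign_off())"
```

```text
the job is handed in; nothing more can be done
None
```

The bone lies in the drawer and the drawer is pushed home past its catch. The job is handed in, but sign-off returned no verdict; the final picture shows the drawer front flush, the arm clear, and the skull, jar and brush where they were.

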